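# Flip the board in its tester and hold the plunger half-way

### The job

The board tester on the bench has a hinged leaf that carries a circuit board, now component side up on the loading side: swing the leaf over by its grip rod until it lies fully down on the side with the test pins, so that the board's other face is up. Then press the round spring-loaded plunger, which now stands on top of the leaf, half-way down (10 mm of its 20 mm, its top level with the tops of the two gauge posts beside it) and finish the program while still holding it there; nothing is let go at the end. Never push the plunger to the bottom of its travel, and leave the spool, the tin and the screwdriver where they are.

Things in the scene. Friction and masses are not known exactly. Their poses are not given: they have to be found in the camera images.
- tester: Board tester fixed to the bench: light grey base plate 200 x 300 x 12 mm. Origin at the centre of its underside, on the bench top; x runs along the hinge (grip rod on the -x side), y points to the loading side, -y to the pin side. Two hinge cheeks 16 x 26 mm at x = +-85, y = 0 mm, tops 86 mm high. Darker bed with brass pins at y = -59 mm, 60 mm high. Only the base plate lies below the grip rod's path.
- hinge (a point): Centre of the leaf's hinge axis, 75 mm above the tester's origin; the axis runs along this point's x. The leaf is an aluminium frame 134 mm along the hinge, 114 mm from hinge to free edge, 10 mm thick, 0.4 kg with the board. The hinge is stiff (friction 0.4 N m): the leaf stays where it is left; swinging it takes up to 8 N at the rod, more in a tight grip, as the rod must turn between the fingers.
- leaf (a joint): Angle of the leaf about the hinge, rad: 0 = level on the loading side (+y of the tester), 1.57 = upright, 3.14 = level on the pin side (-y), where a stop ends the travel. It starts between 0 and 0.6.
- rod (a point): The grip rod: round, black, 12 mm in diameter, sticking out 55 mm from the side of the leaf at its free edge, parallel to the hinge, towards -x of the tester. This point is on its axis, 31 mm out from the leaf's side, 24 mm from the rod's end, 98 mm from the hinge point along -x and 106 mm from the hinge axis. Its axes turn with the leaf. It can be pinched from above at every leaf angle.
- plunger (a joint): How far the plunger is pressed into the leaf, m: 0 = fully out, 0.010 = half-way (cap top level with the gauge posts' tops), 0.020 = bottom. Spring: about 3 N to start it moving, 7 N half-way, 11 N at the bottom; it comes back out when let go. It carries the board towards the pins.
- cap (a point): Centre of the outer face of the plunger's flat round black cap (36 mm in diameter, 8 mm thick, on a steel stem); moves with the plunger; z points into the leaf, the way it is pressed. It sits mid-leaf, 59 mm from the hinge axis, on the face away from the components. Fully out it is 48 mm from the leaf's mid-plane: below the leaf at the start, on top at 123 mm above the bench once flipped.
- gauge (a point): Tip of one of the two fixed steel gauge posts on the leaf, 8 mm in diameter, that stand 34 mm either side of the plunger's axis along the hinge direction (this one on the -x side of the tester). After the flip the tips are 113 mm above the bench.
- spool_mid (a point): Bystander: upright spool of solder, 54 mm in diameter, 40 mm high; this point is at its centre. It stands beyond the tester.
- tin_mid (a point): Bystander: round brass tip-cleaning tin, 64 mm in diameter, about 44 mm high with its wool; this point is on its axis, 20 mm up. It stands beyond the tester.
- driver_grip (a point): Bystander: screwdriver 170 mm long lying beside the tester on its loading side; this point is on its handle.

How it is judged:
By the outcome, as a careful person would: the job done as asked, in the order asked, and still so for the second after the job is handed in, while the arm keeps its last pose, push and grip.
It also fails if it takes over 51 s, if anything falls off the work surface, if the arm or the gripper's body presses on something with over 40 N, if the wrist force passes 120 N, or if a joint passes its speed limit or range.

### The arm

A 7-joint arm with a two-finger parallel gripper is mounted at the origin on the work surface. World frame = base frame: x ahead of the robot, y to its left, z up, the work surface at z = 0. Lengths are in mm, angles in rad, forces in N, time in s.
With the tool pointing down it reaches from about 400 to 850 mm from the base axis. Payload 4.5 kg.
Tool frame: the origin (TCP) lies at the very end of the fingers, on their centre line; the grasp point (between the pads) lies 19 mm behind it (r.tcp_to_grasp is the distance from the TCP to the grasp point, in mm); x points along the fingers, y is the direction in which the jaws open and shut, and the axes are right-handed (so a half turn about x gives the same grasp; the last joint's range is limited). The gripper opens to 88 mm and grips with 3 to 60 N. Pads are 18 mm wide; open, the fingers measure 123 mm over their backs; the gripper's body (75 mm by 187 mm) begins 45 mm behind the grasp point.
Start: joints at [1.327, 0.689, -0.195, 1.565, 0.157, 0.902, -0.215], TCP at [171.429, -601.054, 238.743] pointing down, gripper open.
Joint ranges: [-3.01, 3.01], [-0.46, 2.08], [-1.47, 1.51], [0.13, 2.56], [-1, 4.14], [0.04, 2.09], [-2.66, 2.66]. Speed limits (rad/s): [2.57, 2.57, 3.14, 3.14, 3.14, 3.14, 3.14].

### API

Orientations are given as a rotation vector (axis times angle).
In Python, from rig import status, viewer, job, r gives the robot as it stands.
- The arm moves only by the tool servo_tool, never from a script. Its argument "targets" is a list of rows, each an object of numbers: "claw": the opening, from 0 (shut) to 1 (fully open); "dx", "dy", "dz": the shift along the tool's x, y, z in cm; "rx", "ry", "rz": the turn, a rotation vector about the tool's x, y, z in degrees. In form: [{"claw": .., "dx": .., "dy": .., "dz": .., "rx": .., "ry": .., "rz": ..}, ...]. A call has 1 to 5 rows; each row shifts and turns the commanded pose from where the row before left it, along the tool's axes as they then stand; what a row does not reach is not made up. A row lasts 1/8 s, in which the tool goes at most 62.5 mm and 10.7 degrees, less where a joint would pass 70% of its speed; a pose out of reach is approached as far as the arm can. A call with a gripper value outside its range is refused whole. The fingers move at their own pace and stop on an object; "force" is the grip in N (left out, the last holds). Time passes only in rows, so rows that do not move let the fingers close. It gives the time, the measured TCP pose, the force and the opening at its end, in the units of the state.
- status.read_state(): the state, without advancing time (a new reading comes with each control period).
- viewer.read_camera(name): name is "scene" or "side" or "wrist"; returns the picture (480x640x3 uint8, red, green, blue); there is no depth.
- viewer.get_calibration(name): a dict with "K" (3x3 intrinsics, pixels), "position" and "rotation" of the camera in the world. Camera axes: x right, y up, looking along -z (the intrinsics and any distortion apply to the point x, -y, -z); pixel columns grow to the right and rows downward; lengths in mm; the calibration is good to about 2 mm. A picture is of the moment at which its call begins: read the wrist's pose just before it. get_calibration takes no time and is no camera call; for the wrist camera it gives the pose at the moment of the call.
- job.hand_in(): hands the job in, once; it reports no verdict.
The state is a dict: "clock": time; "qpos": joint angles; "joint_velocities": joint speeds; "tau": joint torques, N m; "tool_pos": TCP position; "ee_rot": TCP orientation; "wrist_force": force on the tool from outside, world axes, zero at the start; "torque": the same for the moment, N m; "grip_width": finger opening in mm.
Only numpy, scipy, OpenCV 4.12 (cv2) and the standard library are available. Lean on these libraries where they do the work, as an engineer would, in place of code of your own. Each camera call takes 0.05 s, during which the arm holds its last target.

## Working session

There is one attempt and no reset: what is moved stays moved. The work goes in short steps, Python scripts to look and compute and a tool call to move; the robot and the scene stay as the last step left them, time stands still between calls to the robot, and variables do not carry over. Pictures are saved under pics/ and viewed, and the job is handed in when it is done.

Besides the shell and the picture viewer there is one more tool, called after ">>>" in YAML: its name, and indented under it one key for each argument. servo_tool: Moves the arm, as the interface text tells. Its arguments: {"type":"object","properties":{"targets":{"type":"array","items":{"type":"object","properties":{"claw":{"type":"number"},"dx":{"type":"number"},"dy":{"type":"number"},"dz":{"type":"number"},"rx":{"type":"number"},"ry":{"type":"number"},"rz":{"type":"number"}}}},"force":{"type":"number"}},"required":["targets"]}

```bash
mkdir -p pics; ls; python3 - <<'E'
from rig import status, viewer, job, r
import cv2
print(status.read_state())
for n in ["scene","side","wrist"]:
    c=viewer.get_calibration(n); print(n,c)
    cv2.imwrite(f"pics/{n}0.png",viewer.read_camera(n)[:,:,::-1])
print(r.tcp_to_grasp)
E
```

```text
pics
{'clock': 0.0, 'qpos': array([ 1.32677193,  0.68996742, -0.19453286,  1.56632587,  0.15733337,
        0.90249943, -0.21508721]), 'joint_velocities': array([ 0.00110068,  0.00076613, -0.00060497, -0.00067049, -0.00111512,
       -0.00032343,  0.0002687 ]), 'tau': array([ 6.77033440e-04, -5.27559078e+01, -1.26665846e+00, -1.53429455e+01,
       -5.26896282e-02,  6.63065643e-03,  1.23863615e-04]), 'tool_pos': array([ 171.19887866, -600.44918073,  237.92569688]), 'ee_rot': array([ 2.07291517,  0.29185747, -2.07373924]), 'wrist_force': array([ 0.25173088, -0.36815837, -0.8644812 ]), 'torque': array([-0.01226085,  0.01137909,  0.00180871]), 'grip_width': 87.93298545984001}
scene {'K': array([[475.70839484,   0.        , 315.73085355],
       [  0.        , 475.70839484, 238.3737213 ],
       [  0.        ,   0.        ,   1.        ]]), 'position': array([1031.77766201, -422.17988812,  736.07663122]), 'rotation': array([0.74534388, 0.2430224 , 0.58394274])}
side {'K': array([[540.38693327,   0.        , 304.7788742 ],
       [  0.        , 540.38693327, 241.51957656],
       [  0.        ,   0.        ,   1.        ]]), 'position': array([173.92881797, 798.807176  , 628.49100608]), 'rotation': array([ 0.38327362, -1.20374934, -2.27397458])}
wrist {'K': array([[429.41492463,   0.        , 310.56846711],
       [  0.        , 429.41492463, 240.59159697],
       [  0.        ,   0.        ,   1.        ]]), 'position': array([ 242.33121538, -581.59725949,  382.49360219]), 'rotation': array([-0.2457797 ,  0.1860827 , -1.28331444])}
18.700000000000003
```

View pics/scene0.png

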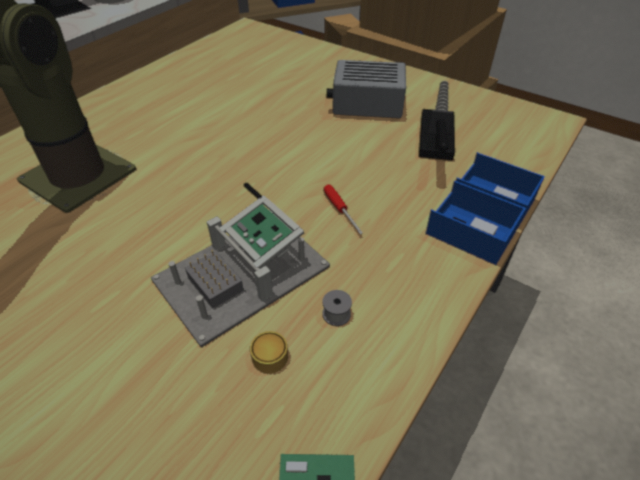

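View pics/side0.png

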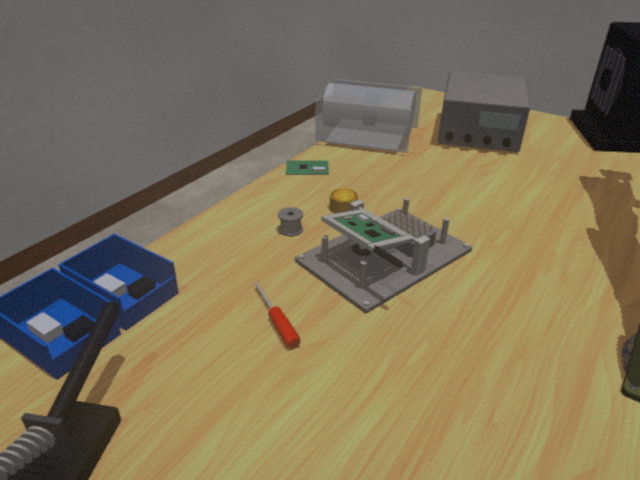

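View pics/wrist0.png

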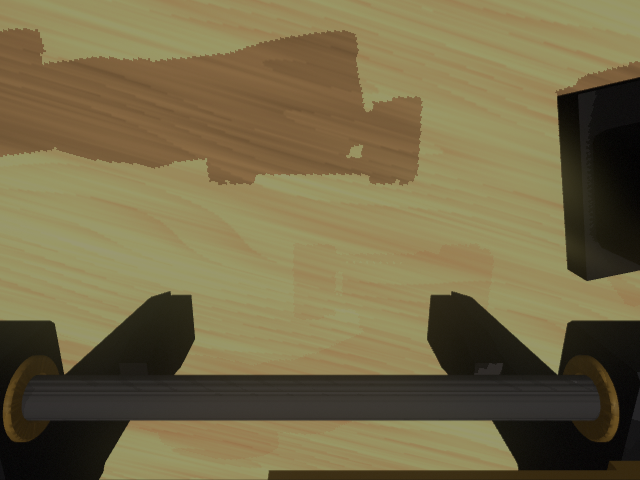

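```bash
cat > h.py <<'E'
import numpy as np, cv2
from scipy.spatial.transform import Rotation as R
from rig import status, viewer, job, r
def ray(n,p,c=None):
    c=c or viewer.get_calibration(n)
    d=np.linalg.inv(c["K"])@[p[0],p[1],1]; d=d*[1,-1,-1]
    d=R.from_rotvec(c["rotation"]).apply(d)
    return np.array(c["position"]),d/np.linalg.norm(d)
def onz(n,p,z,c=None):
    o,d=ray(n,p,c); return o+d*(z-o[2])/d[2]
def proj(n,P,c=None):
    c=c or viewer.get_calibration(n)
    q=R.from_rotvec(c["rotation"]).inv().apply(np.atleast_2d(P)-c["position"])*[1,-1,-1]
    u=q@c["K"].T; return u[:,:2]/u[:,2:]
def tri(p1,p2,n1="scene",n2="side"):
    A=np.zeros((3,3));b=np.zeros(3);L=[]
    for n,p in((n1,p1),(n2,p2)):
        o,d=ray(n,p);M=np.eye(3)-np.outer(d,d);A+=M;b+=M@o;L.append((o,d))
    X=np.linalg.solve(A,b)
    return X,[np.linalg.norm(np.cross(X-o,d)) for o,d in L]
E
python3 - <<'E'
import cv2
a=cv2.imread("pics/scene0.png")[165:350,145:335]; cv2.imwrite("pics/sc_z.png",cv2.resize(a,None,fx=3.2*1.25/1.25,fy=3.2,interpolation=cv2.INTER_CUBIC))
a=cv2.imread("pics/side0.png")[180:320,285:485]; cv2.imwrite("pics/si_z.png",cv2.resize(a,None,fx=4,fy=4,interpolation=cv2.INTER_CUBIC))
E
```

```text
(no output)
```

View pics/sc_z.png

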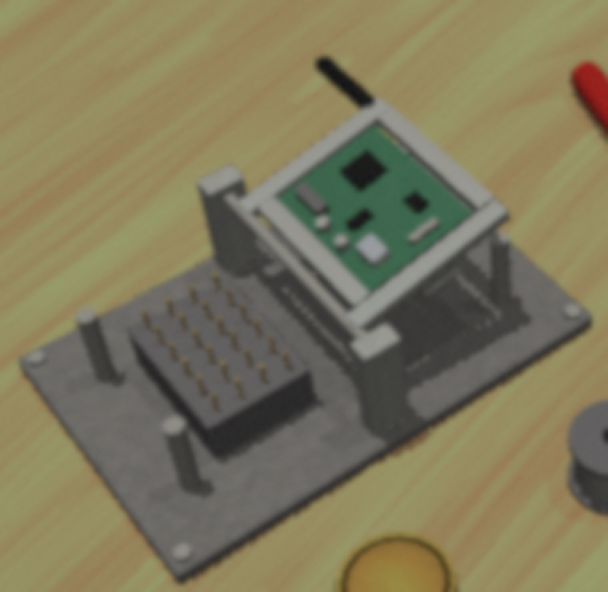

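View pics/si_z.png

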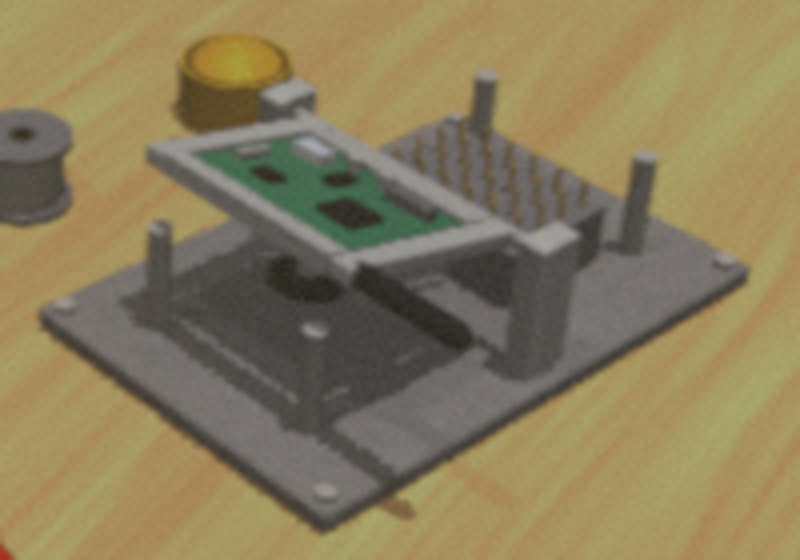

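```bash
python3 - <<'E'
from h import *
S=lambda x,y:(145+x/3.2-.3,165+y/3.2-.3)
T=lambda x,y:(285+x/4-.3,180+y/4-.3)
c={}
c['--']=[onz("scene",S(22,365),12),onz("side",T(748,267),12)]
c['+-']=[onz("scene",S(181,573),12)]
c['++']=[onz("scene",S(591,318),12),onz("side",T(41,314),12)]
c['-+']=[onz("side",T(322,522),12)]
for k,v in c.items(): print(k,[a.round(1) for a in v])
# fit
src=[];dst=[]
for k,v in c.items():
    for a in v: src.append([100*(1 if k[0]=='+' else -1),150*(1 if k[1]=='+' else -1)]);dst.append(a[:2])
src=np.array(src,float);dst=np.array(dst)
m=dst.mean(0);ms=src.mean(0)
H=(src-ms).T@(dst-m);U,s,V=np.linalg.svd(H);Rm=V.T@np.diag([1,np.linalg.det(V.T@U.T)])@U.T
t=m-Rm@ms;yaw=np.arctan2(Rm[1,0],Rm[0,0]);print("t",t,"yaw",yaw, (dst-(src@Rm.T+t)).round(1))
e=lambda p:np.r_[Rm@p[:2]+t,p[2]]
# cheek tops centre check
for p,n in(([-85,0,86],'-'),([85,0,86],'+')):print(n,S(*((222,180) if n=='-' else (375,342))),proj("scene",e(np.array(p)))[0],T(*((545,240) if n=='-' else (288,95))),proj("side",e(np.array(p)))[0])
# rod end & base
re,_=tri(S(323,62),T(468,338));rb,ee=tri(S(370,102),T(360,272))
print(re,_,rb,ee)
inv=lambda P:np.r_[Rm.T@(P[:2]-t),P[2]]
print(inv(re),inv(rb))
for th in np.arange(0,.61,.1):
    f=lambda x:e(np.array([x,106*np.cos(th),75+106*np.sin(th)]))
    print(th,proj("scene",[f(-122),f(-67)]).round(1).tolist(),proj("side",[f(-122),f(-67)]).round(1).tolist())
print(S(323,62),S(370,102),T(468,338),T(360,272))
E
```

```text
-- [array([ 420.4, -125.4,   12. ]), array([ 414. , -120.2,   12. ])]
+- [array([ 605.5, -174.5,   12. ])]
++ [array([684.9, 107.4,  12. ]), array([680. , 115.6,  12. ])]
-+ [array([492.6, 169. ,  12. ])]
t [549.5620533   -4.67771311] yaw -0.26297269157891645 [[ 6.4 -1.9]
 [-0.   3.3]
 [-1.6  1. ]
 [-0.2 -6.8]
 [-5.2  1.5]
 [ 0.6  2.8]]
- (214.075, 220.95) [213.87940112 219.97466209] (420.95, 239.7) [422.01815438 238.54673941]
+ (261.8875, 271.575) [263.31575763 270.15550235] (356.7, 203.45) [355.95446587 202.18397178]
[455.84562809 126.37340567  99.39654641] [np.float64(1.172710775664872), np.float64(1.1727107756649584)] [511.81565596 111.77650796 102.1703811 ] [np.float64(1.2522889467655347), np.float64(1.2522889467656413)]
[-124.56161944  102.18398625   99.39654641] [-66.7212623  102.63843955 102.1703811 ]
0.0 [[248.5, 192.7], [263.3, 205.9]] [[396.8, 276.3], [373.1, 261.3]]
0.1 [[247.8, 189.0], [262.7, 202.1]] [[397.7, 271.1], [373.7, 256.2]]
0.2 [[246.6, 185.5], [261.6, 198.6]] [[398.9, 265.7], [374.8, 250.9]]
0.30000000000000004 [[245.0, 182.1], [260.1, 195.3]] [[400.6, 260.0], [376.3, 245.4]]
0.4 [[243.0, 179.1], [258.2, 192.3]] [[402.7, 254.2], [378.2, 239.7]]
0.5 [[240.6, 176.4], [255.8, 189.6]] [[405.2, 248.4], [380.5, 234.1]]
0.6000000000000001 [[237.8, 173.9], [253.1, 187.2]] [[408.1, 242.6], [383.2, 228.4]]
(245.6375, 184.075) (260.325, 196.575) (401.7, 264.2) (374.7, 247.7)
```

```bash
cat >> h.py <<'E'
YAW=-0.263; T0=np.array([549.6,-4.7])
def W(p,t=None,y=None):
    t=T0 if t is None else t; y=YAW if y is None else y
    c,s=np.cos(y),np.sin(y); return np.r_[t[0]+c*p[0]-s*p[1],t[1]+s*p[0]+c*p[1],p[2]]
def TF(yaw,sgn=1): # tool frame: x down, y=sgn*tester y
    ty=sgn*np.array([-np.sin(yaw),np.cos(yaw),0]); x=np.array([0,0,-1.]); return np.c_[x,ty,np.cross(x,ty)]
E
python3 - <<'E'
from h import *
s=status.read_state();M=R.from_rotvec(s['ee_rot']);print(M.as_matrix().round(3))
for sg in(1,-1):
    D=M.inv()*R.from_matrix(TF(YAW,sg)); print(sg,np.degrees(D.as_rotvec()))
print(W([-98,102.7,101]))
E
```

```text
[[-0.     0.274 -0.962]
 [ 0.001 -0.962 -0.274]
 [-1.    -0.001  0.   ]]
1 [-1.49009875e+02 -1.01211695e-01  3.68420921e-02]
-1 [3.09900883e+01 2.76381873e-02 7.59269530e-02]
[481.66958806 119.94649668 101.        ]
```

>>> servo_tool:
  targets:
    - {"dy": -1.5, "dz": -3, "claw": 1}
    - {"dy": -2.5, "dz": -5}
    - {"dy": -2.5, "dz": -5}
    - {"dy": -2.5, "dz": -5}
    - {"dy": -2.5, "dz": -5}

```text
schema error: expected keys claw, dx, dy, dz, rx, ry, rz
```

>>> servo_tool:
  targets:
    - {"claw": 1, "dx": 0, "dy": -1.5, "dz": -3, "rx": 0, "ry": 0, "rz": 0}
    - {"claw": 1, "dx": 0, "dy": -2.5, "dz": -5, "rx": 0, "ry": 0, "rz": 0}
    - {"claw": 1, "dx": 0, "dy": -2.5, "dz": -5, "rx": 0, "ry": 0, "rz": 0}
    - {"claw": 1, "dx": 0, "dy": -2.5, "dz": -5, "rx": 0, "ry": 0, "rz": 0}
    - {"claw": 1, "dx": 0, "dy": -2.5, "dz": -5, "rx": 0, "ry": 0, "rz": 0}

```text
clock: 0.78
tool_pos: [362.1, -426.0, 238.6]
ee_rot: [2.073, 0.29, -2.073]
wrist_force: [1.0, -1.3, 0.4]
grip_width: 87.9
```

```bash
python3 - <<'E'
from h import *
s=status.read_state();print(s['clock'],s['qpos'].round(2),s['tool_pos'].round(1),s['ee_rot'].round(3))
E
```

```text
0.775 [ 0.89  0.6  -0.17  1.77  0.14  0.78 -0.64] [ 362.1 -426.   238.6] [ 2.073  0.29  -2.073]
```

>>> servo_tool:
  targets:
    - {"claw": 1, "dx": 0, "dy": 0, "dz": 0, "rx": 10.3, "ry": 0, "rz": 0}
    - {"claw": 1, "dx": 0, "dy": 0, "dz": 0, "rx": 10.3, "ry": 0, "rz": 0}
    - {"claw": 1, "dx": 0, "dy": 0, "dz": 0, "rx": 10.4, "ry": 0, "rz": 0}
    - {"claw": 1, "dx": 0, "dy": -4, "dz": 0.2, "rx": 0, "ry": 0, "rz": 0}
    - {"claw": 1, "dx": 0, "dy": -5, "dz": 0.2, "rx": 0, "ry": 0, "rz": 0}

```text
clock: 1.4
tool_pos: [380.5, -339.2, 238.5]
ee_rot: [-2.08, 0.278, 2.08]
wrist_force: [0.3, 0.3, -0.6]
grip_width: 88.2
```

>>> servo_tool:
  targets:
    - {"claw": 1, "dx": 0, "dy": -6, "dz": 0.3, "rx": 0, "ry": 0, "rz": 0}
    - {"claw": 1, "dx": 0, "dy": -6, "dz": 0.3, "rx": 0, "ry": 0, "rz": 0}
    - {"claw": 1, "dx": 0, "dy": -6, "dz": 0.3, "rx": 0, "ry": 0, "rz": 0}
    - {"claw": 1, "dx": 0, "dy": -6, "dz": 0.3, "rx": 0, "ry": 0, "rz": 0}
    - {"claw": 1, "dx": 0, "dy": -6, "dz": 0.3, "rx": 0, "ry": 0, "rz": 0}

```text
clock: 2.02
tool_pos: [444.4, -44.0, 238.7]
ee_rot: [-2.081, 0.276, 2.081]
wrist_force: [1.0, 0.3, -0.2]
grip_width: 87.9
```

>>> servo_tool:
  targets:
    - {"claw": 1, "dx": 0, "dy": -6, "dz": 0.3, "rx": 0, "ry": 0, "rz": 0}
    - {"claw": 1, "dx": 0.5, "dy": -6, "dz": 0.3, "rx": 0, "ry": 0, "rz": 0}
    - {"claw": 1, "dx": 1.0, "dy": -3, "dz": 0.3, "rx": 0, "ry": 0, "rz": 0}
    - {"claw": 1, "dx": 1.0, "dy": -2, "dz": 0, "rx": 0, "ry": 0, "rz": 0}
    - {"claw": 1, "dx": 1, "dy": 0, "dz": 0, "rx": 0, "ry": 0, "rz": 0}

```text
clock: 2.65
tool_pos: [480.0, 121.3, 203.0]
ee_rot: [-2.082, 0.274, 2.082]
wrist_force: [-0.9, -0.5, 0.8]
grip_width: 88.4
```

```bash
python3 - <<'E'
from h import *
s=status.read_state();print(s['clock'],s['qpos'].round(2),s['tool_pos'].round(1),s['ee_rot'].round(3))
c=viewer.get_calibration("wrist");print(c)
cv2.imwrite("pics/wrist1.png",viewer.read_camera("wrist")[:,:,::-1])
E
```

```text
2.65 [-0.38  0.58  0.06  2.   -0.06  0.57 -2.11] [480.  121.3 203. ] [-2.082  0.274  2.082]
{'K': array([[429.41492463,   0.        , 310.56846711],
       [  0.        , 429.41492463, 240.59159697],
       [  0.        ,   0.        ,   1.        ]]), 'position': array([551.3317614 , 101.58558391, 347.51396399]), 'rotation': array([-0.20228333,  0.26138978, -1.81831642])}
```

View pics/wrist1.png

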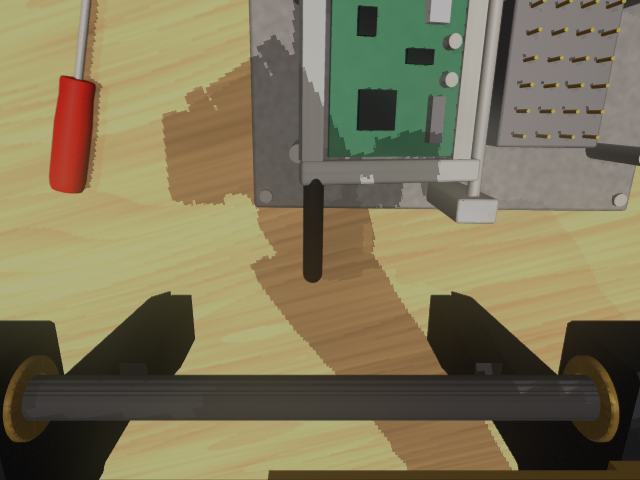

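```bash
python3 - <<'E'
from h import *
c={**viewer.get_calibration("wrist")}
Mi=lambda P:W.__wrapped__ if 0 else None
def inv(P):
    co,s=np.cos(YAW),np.sin(YAW);d=P[:2]-T0;return np.r_[co*d[0]+s*d[1],-s*d[0]+co*d[1],P[2]].round(1)
for p,z in(((313,281),98),((313,181),101),((313,228),101),((253,208),12),((632,210),12),((475,202),86),((318,262),0)):
    P=onz("wrist",p,z,c);print(p,P.round(1),inv(P))
E
```

```text
(313, 281) [453.6 123.6  98. ] [-126.1   98.9   98. ]
(313, 181) [514.1 107.4 101. ] [-63.5  99.  101. ]
(313, 228) [487.2 114.6 101. ] [-91.3  98.9 101. ]
(253, 208) [492.5 161.6  12. ] [-98.4 145.8  12. ]
(632, 210) [ 412.  -129.5   12. ] [-100.4 -156.2   12. ]
(475, 202) [473.2  14.7  86. ] [-78.8  -1.1  86. ]
(318, 262) [431.  124.3   0. ] [-148.1   93.7    0. ]
```

```bash
python3 - <<'E'
from h import *
c=viewer.get_calibration("wrist")
for t in (T0,T0-4.5*np.array([.26,.966])):
  print("scene corners",[proj("scene",W(p,t)).round(1).tolist() for p in([-100,-150,12],[100,-150,12],[100,150,12])],"cheek",[proj("scene",W(p,t)).round(1).tolist() for p in([-85,0,86],[85,0,86])])
  for th in(.1,.2,.3,.4,.5):
    P=[W([x,106*np.cos(th)+dy*np.cos(th),75+(106+dy)*np.sin(th)],t) for x,dy in((-122,0),(-67,0),(-98,-6),(-98,6))]
    print(th,proj("wrist",P,c).round(1).tolist(),proj("scene",P[:2]).round(1).tolist(),proj("side",P[:2]).round(1).tolist())
im=cv2.imread("pics/wrist1.png");g=im.max(2)
for v in(200,220,240,260):print(v,np.where(g[v,295:335]<60)[0][[0,-1]]+295)
print(np.where(g[170:300,313]<60)[0][[0,-1]]+170)
E
```

```text
scene corners [[[150.1, 276.7]], [[201.5, 344.7]], [[331.4, 262.1]]] cheek [[[213.9, 220.0]], [[263.3, 270.2]]]
0.1 [[302.6, 267.9], [302.1, 183.0], [311.9, 231.8], [292.9, 232.3]] [[247.8, 189.0], [262.7, 202.2]] [[397.6, 271.1], [373.7, 256.2]]
0.2 [[304.9, 273.7], [304.5, 185.8], [314.4, 236.1], [295.0, 237.2]] [[246.6, 185.5], [261.6, 198.6]] [[398.9, 265.6], [374.8, 250.8]]
0.3 [[309.2, 279.9], [309.0, 188.7], [318.9, 240.6], [299.2, 242.4]] [[245.0, 182.2], [260.1, 195.3]] [[400.6, 260.0], [376.3, 245.3]]
0.4 [[315.5, 286.3], [315.7, 191.8], [325.3, 245.3], [305.7, 247.8]] [[243.0, 179.1], [258.2, 192.3]] [[402.7, 254.2], [378.2, 239.7]]
0.5 [[324.0, 292.9], [324.9, 195.0], [333.8, 250.2], [314.7, 253.5]] [[240.6, 176.4], [255.9, 189.6]] [[405.2, 248.4], [380.5, 234.1]]
scene corners [[[148.0, 277.9]], [[199.2, 346.1]], [[329.7, 263.1]]] cheek [[[211.9, 221.0]], [[261.3, 271.4]]]
0.1 [[309.6, 267.9], [309.5, 183.0], [319.0, 231.8], [300.1, 232.3]] [[246.0, 189.9], [260.9, 203.1]] [[399.5, 270.0], [375.5, 255.2]]
0.2 [[312.2, 273.7], [312.2, 185.8], [321.8, 236.1], [302.5, 237.2]] [[244.8, 186.3], [259.8, 199.6]] [[400.7, 264.6], [376.6, 249.9]]
0.3 [[316.7, 279.8], [317.0, 188.7], [326.5, 240.6], [307.0, 242.4]] [[243.2, 183.0], [258.3, 196.3]] [[402.4, 259.0], [378.1, 244.4]]
0.4 [[323.3, 286.3], [324.1, 191.8], [333.2, 245.3], [313.8, 247.8]] [[241.2, 180.0], [256.4, 193.3]] [[404.6, 253.2], [380.1, 238.8]]
0.5 [[332.1, 292.9], [333.5, 195.0], [342.1, 250.2], [323.1, 253.5]] [[238.8, 177.3], [254.0, 190.6]] [[407.1, 247.4], [382.4, 233.1]]
200 [303 323]
220 [304 322]
240 [304 322]
260 [304 321]
[180 281]
```

```bash
python3 - <<'E'
from h import *
c=viewer.get_calibration("wrist");s=status.read_state();p=s['tool_pos']
print(proj("wrist",[p,[p[0],p[1],101],p+[30,-8,-100],p+[0,0,18.7]],c).round(1))
M=R.from_rotvec(s['ee_rot']).as_matrix();print(M.round(3));C=R.from_rotvec(c['rotation']).as_matrix();print((M.T@C).round(3))
E
```

```text
[[308.6 321.8]
 [308.7 243. ]
 [308.5 191.7]
 [308.5 348.2]]
[[-0.003 -0.261 -0.965]
 [-0.002 -0.965  0.261]
 [-1.     0.002  0.002]]
[[-0.001  0.283 -0.959]
 [ 1.     0.    -0.001]
 [-0.    -0.959 -0.283]]
```

```bash
python3 - <<'E'
from h import *
c=viewer.get_calibration("wrist");p=status.read_state()['tool_pos'];print(p)
print(onz("wrist",(308.7,243),101,c),onz("wrist",(313,228),101,c),onz("wrist",(313,243),101,c),onz("wrist",(308.7,228),101,c))
E
```

```text
[478.90246761 119.44139817 201.92484415]
[478.91385672 119.45132789 101.        ] [487.18522489 114.57576717 101.        ] [478.24237768 116.97416186 101.        ] [487.84947353 117.02755292 101.        ]
```

>>> servo_tool:
  targets:
    - {"claw": 1, "dx": 3, "dy": 0.2, "dz": 0, "rx": 0, "ry": 0, "rz": 0}
    - {"claw": 0.7, "dx": 4, "dy": 0, "dz": 0, "rx": 0, "ry": 0, "rz": 0}
    - {"claw": 0.5, "dx": 3, "dy": 0, "dz": 0, "rx": 0, "ry": 0, "rz": 0}
    - {"claw": 0.4, "dx": 1.9, "dy": 0, "dz": 0, "rx": 0, "ry": 0, "rz": 0}
    - {"claw": 0.4, "dx": 0, "dy": 0, "dz": 0, "rx": 0, "ry": 0, "rz": 0}
  force: 15

```text
clock: 3.32
tool_pos: [478.3, 116.1, 83.8]
ee_rot: [-2.077, 0.281, 2.083]
wrist_force: [-0.0, -0.7, -0.3]
grip_width: 50.2
```

```bash
python3 - <<'E'
from h import *
s=status.read_state();p=s['tool_pos'];print(s['clock'],p,s['wrist_force'],s['grip_width'])
c=viewer.get_calibration("wrist")
cv2.imwrite("pics/wrist2.png",viewer.read_camera("wrist")[:,:,::-1])
print(proj("wrist",[p,p+[0,0,18.7]],c))
E
```

```text
3.325 [478.28269722 116.14090637  83.76551871] [-0.0396574  -0.7440151  -0.31213639] 50.24292132090164
[[308.50500903 321.81820398]
 [308.47878374 348.25869005]]
```

View pics/wrist2.png

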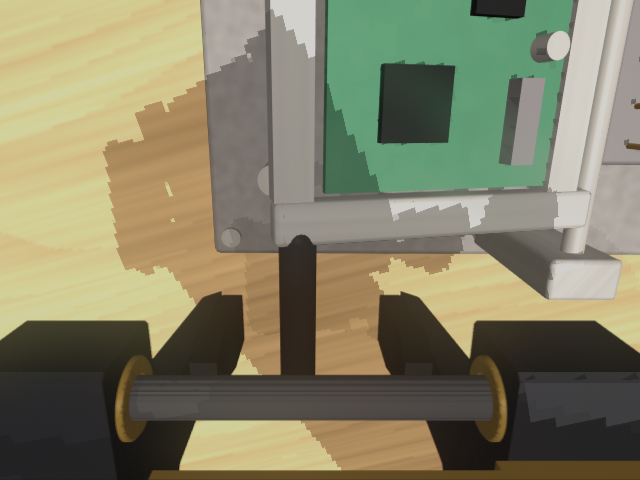

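>>> servo_tool:
  targets:
    - {"claw": 0.4, "dx": 0.1, "dy": -0.4, "dz": 0, "rx": 0, "ry": 0, "rz": 0}
    - {"claw": 0.2, "dx": 0, "dy": 0, "dz": 0, "rx": 0, "ry": 0, "rz": 0}
    - {"claw": 0.0, "dx": 0, "dy": 0, "dz": 0, "rx": 0, "ry": 0, "rz": 0}
    - {"claw": 0.0, "dx": 0, "dy": 0, "dz": 0, "rx": 0, "ry": 0, "rz": 0}
    - {"claw": 0.0, "dx": 0, "dy": 0, "dz": 0, "rx": 0, "ry": 0, "rz": 0}
  force: 15

```text
clock: 4.0
tool_pos: [479.9, 120.5, 83.8]
ee_rot: [-2.08, 0.28, 2.081]
wrist_force: [0.0, -5.8, 0.6]
grip_width: 11.2
```

```bash
python3 - <<'E'
from h import *
s=status.read_state();p=s['tool_pos'];print(s['clock'],p,s['ee_rot'],s['wrist_force'],s['grip_width'])
cv2.imwrite("pics/wrist3.png",viewer.read_camera("wrist")[:,:,::-1])
E
```

```text
4.0 [479.91454728 120.50905093  83.78310345] [-2.08042594  0.28025451  2.08145942] [ 0.0193649  -5.82609648  0.59647621] 11.184589984882523
```

View pics/wrist3.png

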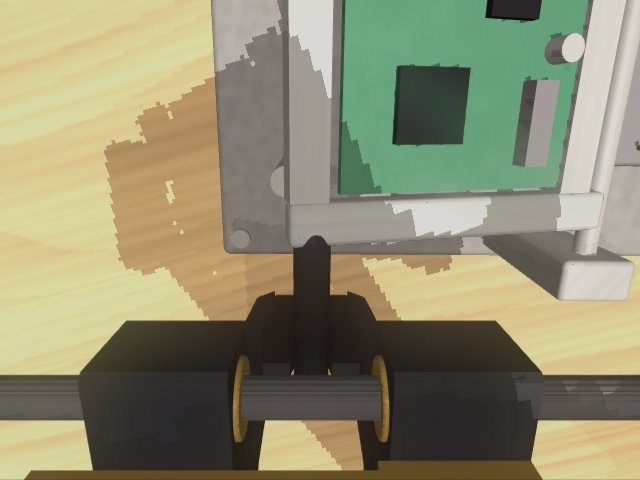

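```bash
python3 - <<'E'
import numpy as np
th=np.r_[.26,.36,np.arange(.48,3.12,.12),3.14];print(len(th)-1)
y=106*np.cos(th);z=106*np.sin(th)
for a,b,c in zip(th[1:],-np.diff(z)/10,-np.diff(y)/10):print(a.round(2),"dx %.2f dy %.2f"%(b,c))
E
```

```text
25
0.36 dx -1.01 dy 0.32
0.48 dx -1.16 dy 0.52
0.6 dx -1.09 dy 0.65
0.72 dx -1.00 dy 0.78
0.84 dx -0.90 dy 0.89
0.96 dx -0.79 dy 1.00
1.08 dx -0.67 dy 1.08
1.2 dx -0.53 dy 1.16
1.32 dx -0.39 dy 1.21
1.44 dx -0.24 dy 1.25
1.56 dx -0.09 dy 1.27
1.68 dx 0.06 dy 1.27
1.8 dx 0.21 dy 1.25
1.92 dx 0.36 dy 1.22
2.04 dx 0.51 dy 1.17
2.16 dx 0.64 dy 1.10
2.28 dx 0.77 dy 1.01
2.4 dx 0.88 dy 0.91
2.52 dx 0.99 dy 0.80
2.64 dx 1.08 dy 0.68
2.76 dx 1.15 dy 0.54
2.88 dx 1.21 dy 0.40
3.0 dx 1.25 dy 0.25
3.12 dx 1.27 dy 0.10
3.14 dx 0.21 dy 0.00
```

>>> servo_tool:
  targets:
    - {"claw": 0, "dx": -1.0, "dy": 0.4, "dz": 0, "rx": 0, "ry": 0, "rz": 0}
    - {"claw": 0, "dx": -1.15, "dy": 0.5, "dz": 0, "rx": 0, "ry": 0, "rz": 0}
    - {"claw": 0, "dx": -1.1, "dy": 0.65, "dz": 0, "rx": 0, "ry": 0, "rz": 0}
    - {"claw": 0, "dx": -1.0, "dy": 0.8, "dz": 0, "rx": 0, "ry": 0, "rz": 0}
    - {"claw": 0, "dx": -0.9, "dy": 0.9, "dz": 0, "rx": 0, "ry": 0, "rz": 0}
  force: 20

```text
clock: 4.68
tool_pos: [472.6, 94.0, 136.6]
ee_rot: [-2.083, 0.267, 2.078]
wrist_force: [1.2, 7.6, -1.3]
grip_width: 11.1
```

```bash
cat > st.py <<'E'
from h import *
s=status.read_state();p=s['tool_pos'];d=p[:2]-T0;c,q=np.cos(YAW),np.sin(YAW)
y=-q*d[0]+c*d[1];z=p[2]+18.7-75
print(s['clock'],p.round(1),s['ee_rot'].round(3),"F",s['wrist_force'].round(1),"grip",round(s['grip_width'],1),"tester x %.1f y %.1f z %.1f"%(c*d[0]+q*d[1],y,p[2]),"rad %.1f th %.3f"%(np.hypot(y,z),np.arctan2(z,y)))
E
python3 st.py
```

```text
4.675 [472.6  94.  136.6] [-2.083  0.267  2.078] F [ 1.2  7.6 -1.3] grip 11.1 tester x -100.0 y 75.3 z 136.6 rad 110.1 th 0.817
```

>>> servo_tool:
  targets:
    - {"claw": 0, "dx": -0.8, "dy": 1.0, "dz": 0, "rx": 0, "ry": 0, "rz": 0}
    - {"claw": 0, "dx": -0.65, "dy": 1.1, "dz": 0, "rx": 0, "ry": 0, "rz": 0}
    - {"claw": 0, "dx": -0.5, "dy": 1.15, "dz": 0, "rx": 0, "ry": 0, "rz": 0}
    - {"claw": 0, "dx": -0.4, "dy": 1.2, "dz": 0, "rx": 0, "ry": 0, "rz": 0}
    - {"claw": 0, "dx": -0.25, "dy": 1.25, "dz": 0, "rx": 0, "ry": 0, "rz": 0}

```text
clock: 5.3
tool_pos: [458.5, 42.2, 164.7]
ee_rot: [-2.086, 0.259, 2.076]
wrist_force: [-4.1, 11.4, 24.7]
grip_width: 11.2
```

```bash
python3 st.py
```

```text
5.3 [458.5  42.2 164.7] [-2.086  0.259  2.076] F [-4.1 11.4 24.7] grip 11.2 tester x -100.1 y 21.6 z 164.7 rad 110.6 th 1.374
```

>>> servo_tool:
  targets:
    - {"claw": 0, "dx": -0.4, "dy": 1.25, "dz": 0, "rx": 0, "ry": 0, "rz": 0}
    - {"claw": 0, "dx": -0.1, "dy": 1.3, "dz": 0, "rx": 0, "ry": 0, "rz": 0}
    - {"claw": 0, "dx": 0.2, "dy": 1.25, "dz": 0, "rx": 0, "ry": 0, "rz": 0}
    - {"claw": 0, "dx": 0.35, "dy": 1.2, "dz": 0, "rx": 0, "ry": 0, "rz": 0}
    - {"claw": 0, "dx": 0.5, "dy": 1.15, "dz": 0, "rx": 0, "ry": 0, "rz": 0}

```text
clock: 5.92
tool_pos: [440.4, -22.7, 156.7]
ee_rot: [-2.081, 0.273, 2.081]
wrist_force: [-2.0, 3.9, 2.8]
grip_width: 11.1
```

```bash
python3 st.py
```

```text
5.925 [440.4 -22.7 156.7] [-2.081  0.273  2.081] F [-2.   3.9  2.8] grip 11.1 tester x -100.8 y -45.8 z 156.7 rad 110.4 th 1.999
```

>>> servo_tool:
  targets:
    - {"claw": 0, "dx": 0.65, "dy": 1.1, "dz": 0, "rx": 0, "ry": 0, "rz": 0}
    - {"claw": 0, "dx": 0.8, "dy": 1.0, "dz": 0, "rx": 0, "ry": 0, "rz": 0}
    - {"claw": 0, "dx": 0.9, "dy": 0.9, "dz": 0, "rx": 0, "ry": 0, "rz": 0}
    - {"claw": 0, "dx": 1.0, "dy": 0.8, "dz": 0, "rx": 0, "ry": 0, "rz": 0}
    - {"claw": 0, "dx": 1.1, "dy": 0.65, "dz": 0, "rx": 0, "ry": 0, "rz": 0}

```text
clock: 6.55
tool_pos: [428.0, -67.5, 110.5]
ee_rot: [-2.079, 0.278, 2.083]
wrist_force: [-3.7, -0.6, 3.9]
grip_width: 10.6
```

```bash
python3 st.py
```

```text
6.55 [428.  -67.5 110.5] [-2.079  0.278  2.083] F [-3.7 -0.6  3.9] grip 10.6 tester x -101.1 y -92.3 z 110.5 rad 107.0 th 2.610
```

>>> servo_tool:
  targets:
    - {"claw": 0, "dx": 1.15, "dy": 0.55, "dz": 0, "rx": 0, "ry": 0, "rz": 0}
    - {"claw": 0, "dx": 1.2, "dy": 0.4, "dz": 0, "rx": 0, "ry": 0, "rz": 0}
    - {"claw": 0, "dx": 1.2, "dy": 0.25, "dz": 0, "rx": 0, "ry": 0, "rz": 0}
    - {"claw": 0, "dx": 1.0, "dy": 0.1, "dz": 0, "rx": 0, "ry": 0, "rz": 0}
    - {"claw": 0, "dx": 0.4, "dy": 0, "dz": 0, "rx": 0, "ry": 0, "rz": 0}

```text
clock: 7.18
tool_pos: [424.2, -81.0, 60.5]
ee_rot: [-2.077, 0.282, 2.084]
wrist_force: [-4.9, -5.1, 3.2]
grip_width: 10.6
```

```bash
python3 st.py
```

```text
7.175 [424.2 -81.   60.5] [-2.077  0.282  2.084] F [-4.9 -5.1  3.2] grip 10.6 tester x -101.2 y -106.3 z 60.5 rad 106.4 th 3.102
```

>>> servo_tool:
  targets:
    - {"claw": 0, "dx": 0.3, "dy": 0, "dz": 0, "rx": 0, "ry": 0, "rz": 0}
    - {"claw": 0, "dx": 0.3, "dy": 0, "dz": 0, "rx": 0, "ry": 0, "rz": 0}
    - {"claw": 0, "dx": 0.3, "dy": 0, "dz": 0, "rx": 0, "ry": 0, "rz": 0}

```text
clock: 7.55
tool_pos: [424.4, -81.3, 53.4]
ee_rot: [-2.074, 0.282, 2.087]
wrist_force: [-8.5, -3.7, 18.0]
grip_width: 10.2
```

```bash
python3 st.py;python3 - <<'E'
from h import *
for n in["side","scene","wrist"]: cv2.imwrite(f"pics/{n}4.png",viewer.read_camera(n)[:,:,::-1])
E
```

```text
7.55 [424.4 -81.3  53.4] [-2.074  0.282  2.087] F [-8.5 -3.7 18. ] grip 10.2 tester x -101.0 y -106.5 z 53.4 rad 106.5 th -3.114
```

View pics/side4.png

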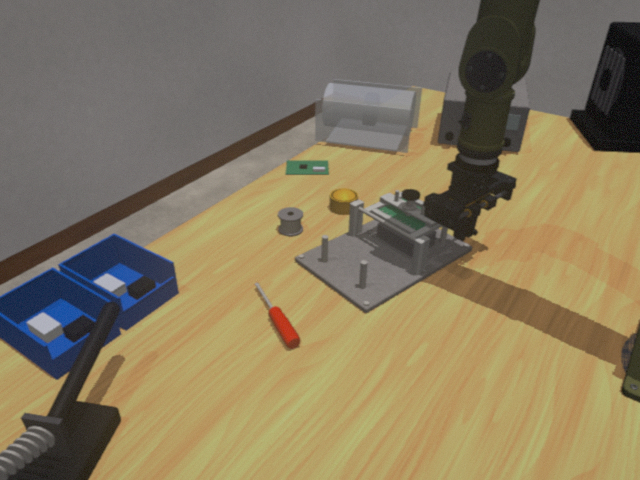

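View pics/wrist4.png

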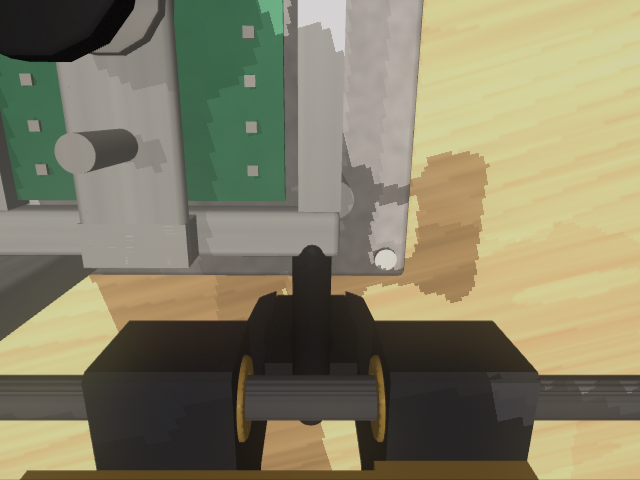

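>>> servo_tool:
  targets:
    - {"claw": 0, "dx": 0.2, "dy": 0, "dz": 0, "rx": 0, "ry": 0, "rz": 0}
    - {"claw": 0, "dx": 0.3, "dy": 0, "dz": 0, "rx": 0, "ry": 0, "rz": 0}
    - {"claw": 0, "dx": 0, "dy": 0, "dz": 0, "rx": 0, "ry": 0, "rz": 0}
  force: 30

```text
clock: 8.07
tool_pos: [425.2, -81.6, 50.8]
ee_rot: [-2.075, 0.282, 2.088]
wrist_force: [-6.2, -4.1, 22.1]
grip_width: 9.2
```

```bash
python3 st.py
```

```text
8.075 [425.2 -81.6  50.8] [-2.075  0.282  2.088] F [-6.2 -4.1 22.1] grip 9.2 tester x -100.2 y -106.6 z 50.8 rad 106.7 th -3.090
```

>>> servo_tool:
  targets:
    - {"claw": 0.4, "dx": -0.5, "dy": 0, "dz": 0, "rx": 0, "ry": 0, "rz": 0}
    - {"claw": 0.5, "dx": 0, "dy": 0, "dz": 0, "rx": 0, "ry": 0, "rz": 0}
    - {"claw": 0.5, "dx": -2, "dy": 0, "dz": 0, "rx": 0, "ry": 0, "rz": 0}
    - {"claw": 0.5, "dx": -5, "dy": 0, "dz": 0, "rx": 0, "ry": 0, "rz": 0}
    - {"claw": 0.4, "dx": -5, "dy": 0, "dz": 0, "rx": 0, "ry": 0, "rz": 0}
  force: 20

```text
clock: 8.7
tool_pos: [428.7, -78.6, 176.0]
ee_rot: [-2.078, 0.274, 2.084]
wrist_force: [1.1, -1.3, -0.6]
grip_width: 36.3
```

>>> servo_tool:
  targets:
    - {"claw": 0, "dx": -1.5, "dy": 0, "dz": 0, "rx": 0, "ry": 0, "rz": 0}
    - {"claw": 0, "dx": 0, "dy": -1.5, "dz": -1, "rx": 0, "ry": 0, "rz": 0}
    - {"claw": 0, "dx": 0, "dy": -1, "dz": -1, "rx": 0, "ry": 0, "rz": 0}
    - {"claw": 0, "dx": 0, "dy": 0, "dz": 0, "rx": 0, "ry": 0, "rz": 0}

```text
clock: 9.2
tool_pos: [455.0, -58.7, 188.9]
ee_rot: [-2.078, 0.272, 2.086]
wrist_force: [0.3, 0.1, 0.7]
grip_width: 0.4
```

```bash
python3 st.py;python3 - <<'E'
from h import *
s=status.read_state();c=viewer.get_calibration("wrist");
cv2.imwrite("pics/wrist5.png",viewer.read_camera("wrist")[:,:,::-1])
np.savez("c5.npz",**c)
for n in["side","scene"]: 
    im=viewer.read_camera(n)[:,:,::-1];cv2.imwrite(f"pics/{n}5.png",im)
    a=im[180:320,320:480] if n=="side" else im[210:350,145:335]
    cv2.imwrite(f"pics/{n}5z.png",cv2.resize(a,None,fx=4,fy=4,interpolation=cv2.INTER_CUBIC))
E
```

```text
9.2 [455.  -58.7 188.9] [-2.078  0.272  2.086] F [0.3 0.1 0.7] grip 0.4 tester x -77.3 y -76.7 z 188.9 rad 153.2 th 2.095
```

View pics/wrist5.png

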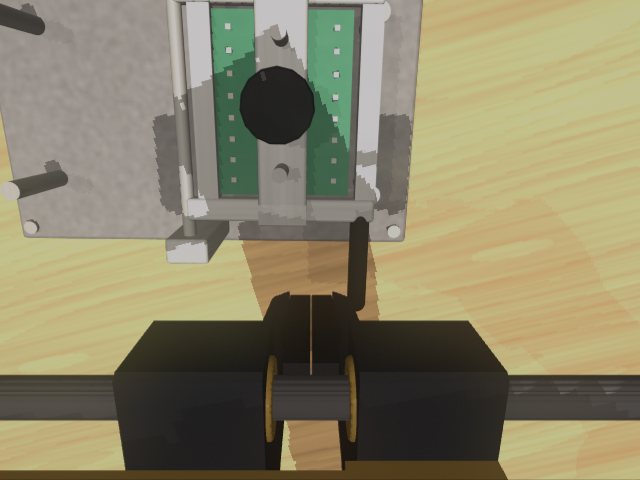

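View pics/side5z.png

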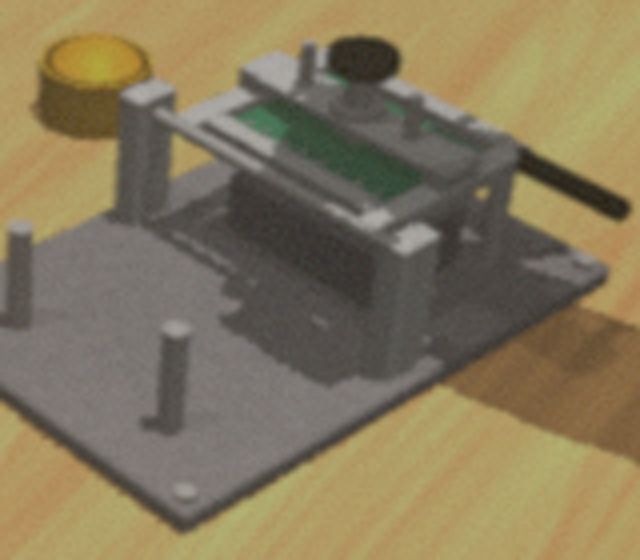

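View pics/scene5z.png

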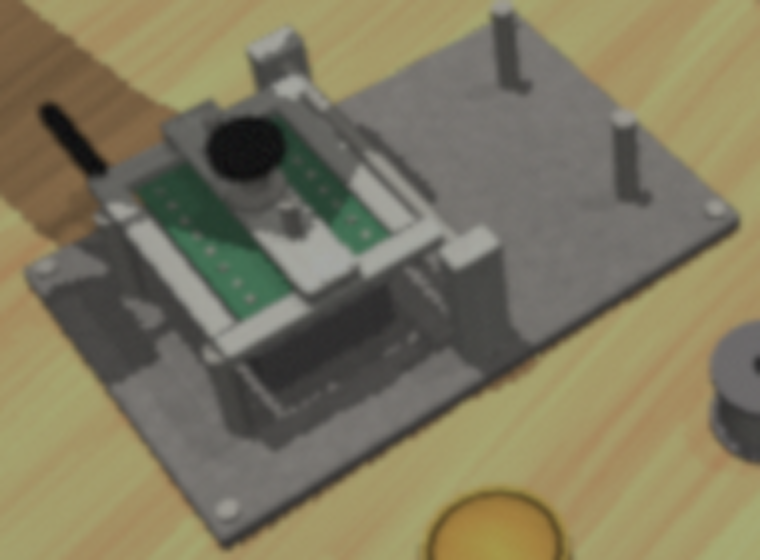

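```bash
python3 - <<'E'
from h import *
c=dict(np.load("c5.npz"))
def inv(P):
    co,s=np.cos(YAW),np.sin(YAW);d=P[:2]-T0;return np.r_[co*d[0]+s*d[1],-s*d[0]+co*d[1],P[2]].round(1)
im=cv2.imread("pics/wrist5.png");m=(im.max(2)<45).astype(np.uint8);n,l,st,ce=cv2.connectedComponentsWithStats(m)
for i in range(1,n):
    if st[i,4]>300:print(st[i],ce[i])
P=onz("wrist",(277,105),123,c);print("cap",P,inv(P))
for p,z in(((280,170),113),((281,39),113),((360,218),75),((357,305),75),((187,250),86),((24,236),12),((404,241),12)):
    P=onz("wrist",p,z,c);print(p,P.round(1),inv(P))
S=lambda x,y:(145+x/4-.4,210+y/4-.4);T=lambda x,y:(320+x/4-.4,180+y/4-.4)
for a,b in(((50,112),(625,208)),((98,168),(525,152)),((246,138),(365,52))):
    X,e=tri(S(*a),T(*b));print("rodend/base/cap",X,inv(X),e[0])
print(proj("scene",[W([0,-59,123])]),S(246,140),proj("side",[W([0,-59,123])]),T(365,52), proj("wrist",[W([0,-59,123])],c))
E
```

```text
[ 240   66   75   78 4478] [276.86980795 105.37003126]
[  123   293   382   177 39459] [314.9518741 395.1253453]
cap [534.06715322 -64.43804912 123.        ] [  0.5 -61.7 123. ]
(280, 170) [503.6 -56.4 113. ] [-30.9 -61.9 113. ]
(281, 39) [562.3 -73.8 113. ] [ 30.2 -63.5 113. ]
(360, 218) [458.5 -92.2  75. ] [ -65.2 -108.1   75. ]
(357, 305) [401.8 -77.   75. ] [-123.9 -108.3   75. ]
(187, 250) [469.  14.  86.] [-82.6  -2.9  86. ]
(24, 236) [495.2 160.2  12. ] [-95.4 145.1  12. ]
(404, 241) [ 415.  -124.5   12. ] [ -98.9 -150.7   12. ]
rodend/base/cap [401.41303254 -75.63237128  75.54308516] [-124.7 -107.    75.5] 1.082976887263842
rodend/base/cap [455.46192645 -89.88803364  80.75379481] [ -68.8 -106.7   80.8] 0.9425783630755574
rodend/base/cap [532.49423232 -61.44506391 123.68213175] [ -1.8 -59.2 123.7] 0.014005115151685897
[[206.78431916 244.85174659]] (206.1, 244.6) [[410.01786043 192.60954702]] (410.85, 192.6) [[271.19357356 106.17897829]]
```

>>> servo_tool:
  targets:
    - {"claw": 0, "dx": 0, "dy": -0.5, "dz": -2.6, "rx": 0, "ry": 0, "rz": 0}
    - {"claw": 0, "dx": 1, "dy": -0.6, "dz": -3, "rx": 0, "ry": 0, "rz": 0}
    - {"claw": 0, "dx": 2, "dy": -0.6, "dz": -2, "rx": 0, "ry": 0, "rz": 0}
    - {"claw": 0, "dx": 2, "dy": 0, "dz": 0, "rx": 0, "ry": 0, "rz": 0}
    - {"claw": 0, "dx": 0, "dy": 0, "dz": 0, "rx": 0, "ry": 0, "rz": 0}
  force: 20

```text
clock: 9.98
tool_pos: [529.6, -64.0, 138.2]
ee_rot: [-2.073, 0.277, 2.09]
wrist_force: [-0.1, 0.1, 0.3]
grip_width: 0.4
```

>>> servo_tool:
  targets:
    - {"claw": 0, "dx": 0, "dy": 0, "dz": 0, "rx": 0, "ry": 0, "rz": 0}

```text
clock: 10.1
tool_pos: [531.0, -63.8, 140.1]
ee_rot: [-2.077, 0.276, 2.085]
wrist_force: [0.6, 0.4, -0.5]
grip_width: 0.5
```

```bash
python3 st.py;python3 - <<'E'
from h import *
c=viewer.get_calibration("wrist");p=status.read_state()['tool_pos']
cv2.imwrite("pics/wrist6.png",viewer.read_camera("wrist")[:,:,::-1])
print(proj("wrist",[p,[533,-62,123]],c))
E
python3 st.py
```

```text
10.1 [531.  -63.8 140.1] [-2.077  0.276  2.085] F [ 0.6  0.4 -0.5] grip 0.5 tester x -2.6 y -61.9 z 140.1 rad 104.2 th 2.207
[[308.42416373 321.82162919]
 [302.96460975 299.00677272]]
10.15 [531.3 -63.8 140.4] [-2.078  0.276  2.084] F [ 0.4 -0.3  0.1] grip 0.4 tester x -2.3 y -61.8 z 140.4 rad 104.4 th 2.205
```

View pics/wrist6.png

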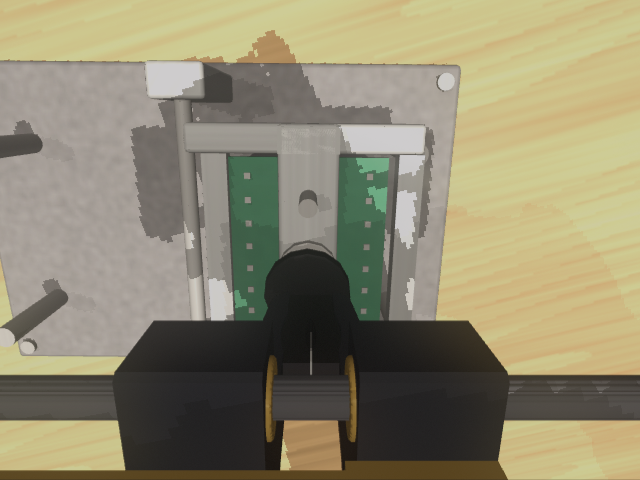

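>>> servo_tool:
  targets:
    - {"claw": 0, "dx": 1, "dy": -0.1, "dz": -0.2, "rx": 0, "ry": 0, "rz": 0}
    - {"claw": 0, "dx": 0.4, "dy": 0, "dz": 0, "rx": 0, "ry": 0, "rz": 0}
    - {"claw": 0, "dx": 0, "dy": 0, "dz": 0, "rx": 0, "ry": 0, "rz": 0}

```text
clock: 10.52
tool_pos: [533.1, -63.1, 125.4]
ee_rot: [-2.076, 0.276, 2.086]
wrist_force: [1.1, 0.1, -0.1]
grip_width: 0.1
```

>>> servo_tool:
  targets:
    - {"claw": 0, "dx": 0.1, "dy": 0, "dz": 0, "rx": 0, "ry": 0, "rz": 0}
    - {"claw": 0, "dx": 0, "dy": 0, "dz": 0, "rx": 0, "ry": 0, "rz": 0}

```text
clock: 10.78
tool_pos: [533.4, -63.2, 124.8]
ee_rot: [-2.077, 0.276, 2.085]
wrist_force: [-0.2, 0.4, -0.1]
grip_width: 0.8
```

>>> servo_tool:
  targets:
    - {"claw": 0, "dx": 0.1, "dy": 0, "dz": 0, "rx": 0, "ry": 0, "rz": 0}
    - {"claw": 0, "dx": 0, "dy": 0, "dz": 0, "rx": 0, "ry": 0, "rz": 0}

```text
clock: 11.02
tool_pos: [533.4, -63.2, 123.7]
ee_rot: [-2.077, 0.276, 2.085]
wrist_force: [0.2, 0.3, -0.4]
grip_width: 0.5
```

>>> servo_tool:
  targets:
    - {"claw": 0, "dx": 0.1, "dy": 0, "dz": 0, "rx": 0, "ry": 0, "rz": 0}
    - {"claw": 0, "dx": 0, "dy": 0, "dz": 0, "rx": 0, "ry": 0, "rz": 0}

```text
clock: 11.28
tool_pos: [533.5, -63.2, 122.9]
ee_rot: [-2.077, 0.276, 2.085]
wrist_force: [-0.5, -0.3, 2.7]
grip_width: 0.7
```

>>> servo_tool:
  targets:
    - {"claw": 0, "dx": 0.1, "dy": 0, "dz": 0, "rx": 0, "ry": 0, "rz": 0}
    - {"claw": 0, "dx": 0, "dy": 0, "dz": 0, "rx": 0, "ry": 0, "rz": 0}

```text
clock: 11.52
tool_pos: [533.5, -63.2, 121.8]
ee_rot: [-2.077, 0.276, 2.085]
wrist_force: [-0.4, -0.1, 3.3]
grip_width: 0.6
```

>>> servo_tool:
  targets:
    - {"claw": 0, "dx": 0.1, "dy": 0, "dz": 0, "rx": 0, "ry": 0, "rz": 0}
    - {"claw": 0, "dx": 0, "dy": 0, "dz": 0, "rx": 0, "ry": 0, "rz": 0}

```text
clock: 11.78
tool_pos: [533.5, -63.2, 120.8]
ee_rot: [-2.077, 0.276, 2.085]
wrist_force: [-1.6, 1.1, 2.5]
grip_width: 0.3
```

>>> servo_tool:
  targets:
    - {"claw": 0, "dx": 0.2, "dy": 0, "dz": 0, "rx": 0, "ry": 0, "rz": 0}
    - {"claw": 0, "dx": 0.2, "dy": 0, "dz": 0, "rx": 0, "ry": 0, "rz": 0}
    - {"claw": 0, "dx": 0.2, "dy": 0, "dz": 0, "rx": 0, "ry": 0, "rz": 0}
    - {"claw": 0, "dx": 0.1, "dy": 0, "dz": 0, "rx": 0, "ry": 0, "rz": 0}
    - {"claw": 0, "dx": 0, "dy": 0, "dz": 0, "rx": 0, "ry": 0, "rz": 0}

```text
clock: 12.4
tool_pos: [533.5, -63.2, 113.8]
ee_rot: [-2.077, 0.276, 2.085]
wrist_force: [-0.9, -0.0, 6.3]
grip_width: 0.4
```

>>> servo_tool:
  targets:
    - {"claw": 0, "dx": 0, "dy": 0, "dz": 0, "rx": 0, "ry": 0, "rz": 0}
    - {"claw": 0, "dx": 0, "dy": 0, "dz": 0, "rx": 0, "ry": 0, "rz": 0}

```text
clock: 12.65
tool_pos: [533.5, -63.2, 113.9]
ee_rot: [-2.078, 0.276, 2.085]
wrist_force: [-0.6, 0.0, 5.6]
grip_width: 0.2
```

>>> servo_tool:
  targets:
    - {"claw": 0, "dx": 0.1, "dy": 0, "dz": 0, "rx": 0, "ry": 0, "rz": 0}
    - {"claw": 0, "dx": 0, "dy": 0, "dz": 0, "rx": 0, "ry": 0, "rz": 0}
    - {"claw": 0, "dx": 0, "dy": 0, "dz": 0, "rx": 0, "ry": 0, "rz": 0}
    - {"claw": 0, "dx": 0, "dy": 0, "dz": 0, "rx": 0, "ry": 0, "rz": 0}

```text
clock: 13.15
tool_pos: [533.5, -63.2, 112.9]
ee_rot: [-2.078, 0.276, 2.085]
wrist_force: [-0.7, -1.8, 6.6]
grip_width: 0.6
```

```bash
python3 - <<'E'
from h import *
for n in["side","scene","wrist"]: 
    im=viewer.read_camera(n)[:,:,::-1]
    if n=="wrist": cv2.imwrite("pics/wrist7.png",im);continue
    a=im[175:275,340:490] if n=="side" else im[210:310,140:290]
    cv2.imwrite(f"pics/{n}7z.png",cv2.resize(a,None,fx=5,fy=5,interpolation=cv2.INTER_CUBIC))
E
python3 st.py
```

```text
13.3 [533.5 -63.2 112.9] [-2.078  0.276  2.085] F [-1.3  0.2  5.8] grip 0.4 tester x -0.3 y -60.7 z 112.9 rad 83.0 th 2.390
```

View pics/side7z.png

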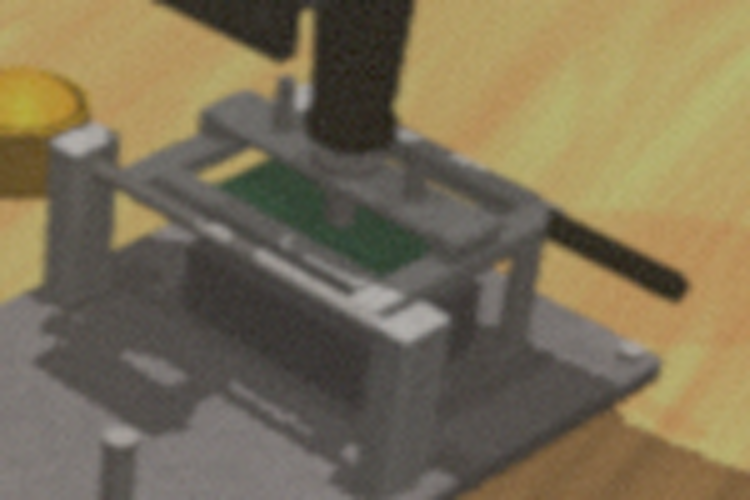

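View pics/scene7z.png

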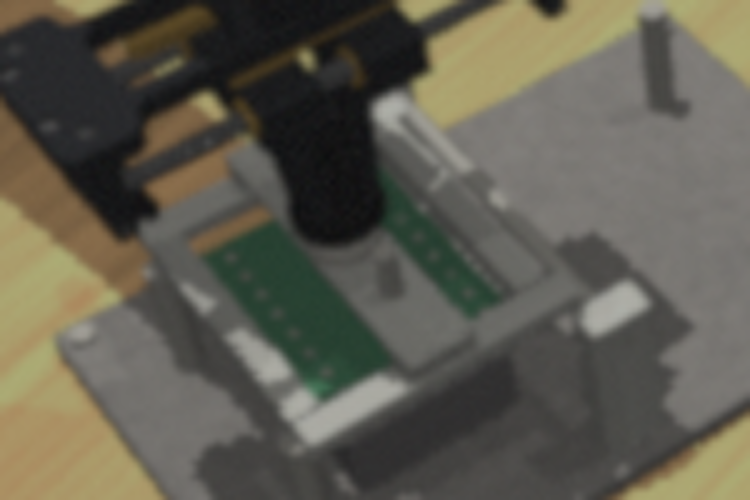

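View pics/wrist7.png

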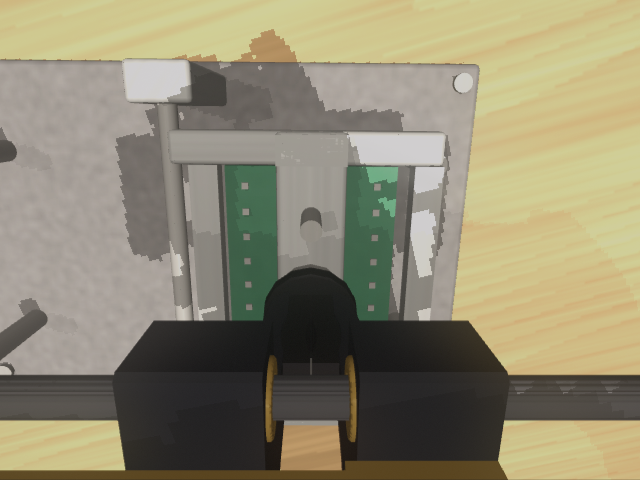

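```bash
python3 - <<'E'
from rig import job
print(job.hand_in())
E
python3 st.py
```

```text
the job is handed in; nothing more can be done
None
the job is handed in; nothing more can be done
```

The leaf is flipped onto the pin side, and I handed the job in with the closed fingertips still holding the plunger about half-way down. It took about 13.3 s of the 51 s allowed.

- **Leaf:** I gripped the rod and swung it over until the upward force reached about 22 N, taken as the stop. The camera views showed the board's other face up. Triangulation put the rod end at 75.5 mm, against 75 mm expected. The rod base came out at 80.8 mm, which I put down to pixel error.
- **Plunger:** The fingertips met the cap at a height of 123 mm, exactly where it should be with the leaf fully down. They then moved to 112.9 mm, against 113 mm for half-way. The holding force read 5.8 to 6.6 N, slightly under the nominal 7 N. The plunger was never pushed near the bottom of its travel.
- **Spool, tin and screwdriver:** The arm did not touch them. The last close-ups did not cover all three.
- **Disagreements:** The scene and side cameras differed by about 5 to 8 mm on the base plate corners. The positions the gripper measured along the swing settled the hinge location. During the swing the fingers slipped a few millimetres on the rod and the wrist force briefly reached about 25 N, well under the 120 N limit.

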